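# Eject a cast specimen block and slide it onto the cold plate

### The arm

A 6-joint arm with a two-finger parallel gripper is mounted at the origin on the work surface. World frame = base frame: x ahead of the robot, y to its left, z up, the work surface at z = 0. Lengths are in m, angles in rad, forces in N, time in s.
With the tool pointing down it reaches from about 0.35 to 0.975 m from the base axis. Payload 4.9 kg.
Tool frame: the origin (TCP) lies at the very end of the fingers, on their centre line; the grasp point (between the pads) lies 19 mm behind it; z points along the fingers, y is the line along which they close (so a half turn about z gives the same grasp; the last joint's range is limited). The gripper opens to 85 mm and grips with 20 to 120 N. Pads are 22 mm wide; open, the fingers measure 114 mm over their backs; the gripper's body (76 mm by 85 mm) begins 54 mm behind the grasp point. The pads swing forward as they close: fully open they stand 13 mm farther back than shut.
Start: joints at [0.988, 0.053, 1.613, -0, 1.476, -0.119], TCP at [0.28, 0.559, 0.231] pointing down, gripper open.
Joint ranges: [-3.01, 3.01], [-1.01, 2.22], [0.06, 2.58], [-1.02, 4.17], [0.09, 2.62], [-3.14, 3.14]. Speed limits (rad/s): [2.57, 2.57, 3.14, 3.14, 3.14, 3.14].

### API

Orientations are given as a rotation vector (axis times angle).
In Python, from station import get_obs, get_image, get_calibration, finish_job gives the robot as it stands.
- The arm moves only by the tool servo_tool, never from a script. Its argument "increments" is a list of rows, each a list of 5 numbers: the opening, from 0 (shut) to 1 (fully open), then the shift along the tool's x, y, z in mm, then the turn about the tool's z in degrees. In form: [[jaw, tx, ty, tz, spin], ...]. A call has 1 to 12 rows; each row shifts and turns the commanded pose from where the row before left it, along the tool's axes as they then stand; what a row does not reach is not made up. A row lasts 1/8 s, in which the tool goes at most 62.5 mm and 10.7 degrees, less where a joint would pass 70% of its speed; a pose out of reach is approached as far as the arm can. A call is refused whole if a number of a shift passes 62.5 or a number of a turn 10.7, either way. A call with a gripper value outside its range is refused whole. The fingers move at their own pace and stop on an object; "force" is the grip in N (left out, the last holds). Time passes only in rows, so rows that do not move let the fingers close. It gives the time, the measured TCP pose, the force, the opening and the grip force at its end, in the units of the state.
- get_obs(): the state, without advancing time (a new reading comes with each control period).
- get_image(name): name is "scene" or "top" or "wrist"; returns the picture (384x512x3 uint8, red, green, blue); there is no depth.
- get_calibration(name): a dict with "fx", "fy", "cx", "cy" (pixels), "R" (3x3) and "t" (3): a world point X has camera coordinates R X + t; the wrist camera has in their place "mount" (4x4, takes a point from camera to tool coordinates, whose origin is the TCP and whose axes are the flange's). Camera axes: x right, y down, z forward; pixel columns grow to the right and rows downward; lengths in m; the calibration is good to about 2 mm. A picture is of the moment at which its call begins: read the wrist's pose just before it. get_calibration takes no time and is no camera call.
- finish_job(): hands the job in; it is judged then, once.
The state is a dict: "t": time; "q": joint angles; "dq": joint speeds; "effort": joint torques, N m; "tool_pos": TCP position; "tool_rot": TCP orientation; "contact_force": force on the tool from outside, world axes, zero at the start; "wrist_torque": the same for the moment, N m; "opening": finger opening in m; "grip_force": force on a finger pad.
Only numpy, scipy, OpenCV 4.12 (cv2) and the standard library are available. Lean on these libraries where they do the work, as an engineer would, in place of code of your own. Each camera call takes 0.05 s, during which the arm holds its last target. There are 200 camera calls.

### The job

Press the lever on the metal mould all the way down so that the cast block rises out of the cavity, then slide the block across, without picking it up or tipping it, until its whole base lies on the cold plate beside the mould, roughly square to the plate. Leave it lying flat and do not disturb the jars, bottle, slide box or the things in the scrap tray.

Things in the scene. Friction and masses are not known exactly. Their poses are not given: they have to be found in the camera images.
- mould: fixed steel ejector mould, 130 x 100 x 50 mm high (x, y, z), walls 18 mm, with an open-topped cavity 94 x 64 mm in its middle; origin at the centre of its underside, z up. The lever runs along its +x face. The cold plate stands 4 mm from one of its y faces (+y or -y, it varies), the scrap tray 4 mm from the other
- cast: loose cast block of cream wax, 90 x 60 x 23 mm (x, y, z), rounded bottom edges, with a white slotted cassette 74 x 46 mm set into its top, in all 28 mm high, 0.15 to 0.3 kg; origin at the centre of its underside, z up. At the start it sits in the cavity, its axes along the mould's, its top 4 mm below the rim; with the lever fully down its underside stands 1 mm above the rim
- lever (a joint): angle of the ejector lever, rad: 0 = up (start), 0.55 = fully down. It drives the floor of the cavity up by 60 mm per rad, takes about 10 N at the pad and stays where it is left. It is hinged at x = 85, y = 45, z = 65 mm of the mould's frame, about the mould's x axis, and its arm points to the mould's -y
- lever_pad (a point): centre of the top face of the black pad (30 mm along x, 36 mm along the arm, 12 mm thick) at the lever's free end, 118 mm from the hinge; about 109 mm above the table when up, 41 mm when down, where it lies at about x = 85, y = -72 mm of the mould's frame
- cold_plate: fixed cold plate: white housing with a flat bare steel top, 134 x 150 mm (x, y); origin at the centre of its underside, z up, axes along the mould's. The steel top is 49 mm high (1 mm below the mould's rim) and 120 mm wide in x between two grey side rails that stand 9 mm above it and run along y; both y ends are open. Its centre is 129 mm from the mould's
- tray: fixed open grey scrap tray, 134 x 150 mm, 34 mm high, on the other side of the mould; origin at the centre of its underside
- spatula: wooden-handled spatula 120 mm long lying in the scrap tray along y, leave alone; origin at mid length on its underside
- small_mould: small empty steel mould 62 x 46 x 16 mm in the scrap tray, leave alone; origin at the centre of its underside
- jar_a: capped specimen jar, 42 mm across, 60 mm high, standing on the robot's side of the mould, leave alone; origin at the centre of its underside
- jar_b: the same jar, standing beyond the lever, leave alone; origin at the centre of its underside
- reagent: brown bottle, 60 mm across, 120 mm high, leave alone; origin at the centre of its underside
- slide_box: closed wooden slide box 85 x 170 x 34 mm, leave alone; origin at the centre of its underside

How it is judged:
By the outcome, as a careful person would: the job done as asked, in the order asked, and still so for the second after the job is handed in, with the robot touching nothing.
It also fails if it takes over 48 s, if anything falls off the work surface, if the arm or the gripper's body presses on something with over 40 N, if the wrist force passes 120 N, or if a joint passes its speed limit or range.

## Working session

There is one attempt and no reset: what is moved stays moved. The work goes in short steps, Python scripts to look and compute and a tool call to move; the robot and the scene stay as the last step left them, time stands still between calls to the robot, and variables do not carry over. Pictures are saved under pics/ and viewed, at most 10 in all, crops included, and the job is handed in when it is done.

Besides the shell and the picture viewer there is one more tool, called after "Request:" by a JSON object that holds its "op" and its "data", one argument or row to a line. servo_tool: Moves the arm, as the interface text tells. Its arguments: {"type":"object","properties":{"increments":{"type":"array"},"force":{"type":"number"}},"required":["increments"]}

```bash
mkdir -p pics; python3 - <<'E'
from station import *
import cv2,numpy as np
for n in("top","scene"):
    im=get_image(n)[:,:,::-1]; cv2.imwrite(f"pics/{n}0.png",cv2.resize(im,(800,600),interpolation=cv2.INTER_CUBIC))
    c=get_calibration(n);print(n,c)
o=get_obs();print(o["tool_pos"],o["tool_rot"],o["t"])
E
```

```text
top {'fx': 378.3130470970506, 'fy': 378.3130470970506, 'cx': 256.2783691398355, 'cy': 188.6027954907265, 'R': array([[ 0.02646388, -0.99963532, -0.00537437],
       [-0.99118538, -0.02554127, -0.12999686],
       [ 0.12981218,  0.00876722, -0.99149984]]), 't': array([-0.02327426,  0.58330607,  1.06675558])}
scene {'fx': 356.3901618399183, 'fy': 356.3901618399183, 'cx': 255.86575986393197, 'cy': 190.4526496835077, 'R': array([[ 0.46708909,  0.8840946 ,  0.01430089],
       [ 0.68665955, -0.35249466, -0.63580357],
       [-0.55706952,  0.30679675, -0.77171841]]), 't': array([-0.25913937, -0.32729033,  1.3172508 ])}
[0.2792823  0.55848761 0.23016429] [-7.21823485e-01 -3.05690846e+00  2.84192568e-03] 0.1
```

View pics/top0.png

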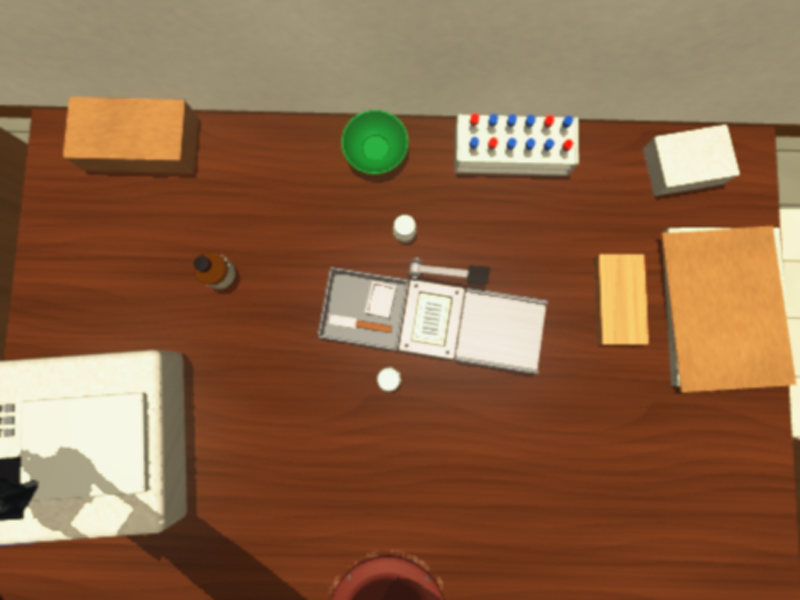

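View pics/scene0.png

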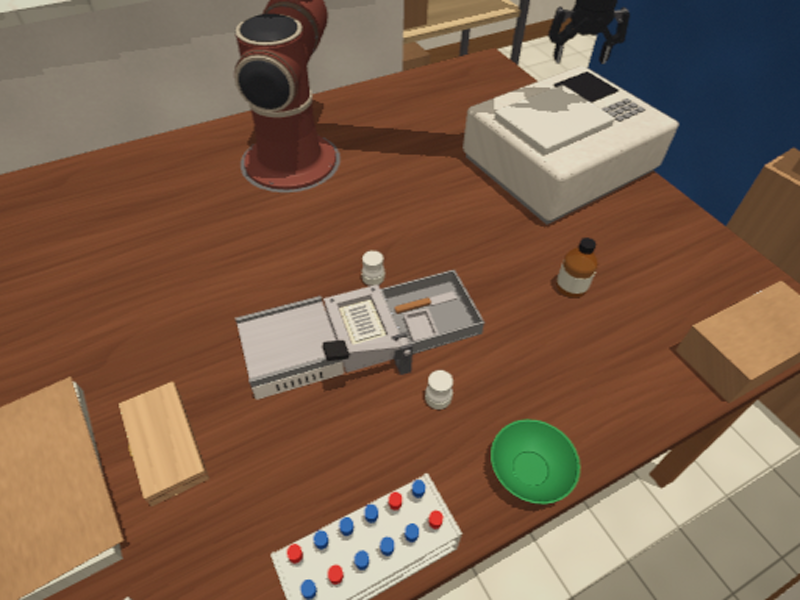

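Top view: mould at about (432,318), plate to its right (world -y) centred at (502,332), lever pad at (480,276), jars at (389,379) and (404,228). I'll enlarge crops to measure.

```bash
python3 - <<'E'
from station import *
import cv2
t=get_image("top")[:,:,::-1][140:260,195:360]; s=get_image("scene")[:,:,::-1][150:270,140:320]
cv2.imwrite("pics/t1.png",cv2.resize(t,None,fx=4.8,fy=4.8,interpolation=cv2.INTER_CUBIC))
cv2.imwrite("pics/s1.png",cv2.resize(s,None,fx=4.4,fy=4.4,interpolation=cv2.INTER_CUBIC))
E
```

```text
(no output)
```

View pics/t1.png

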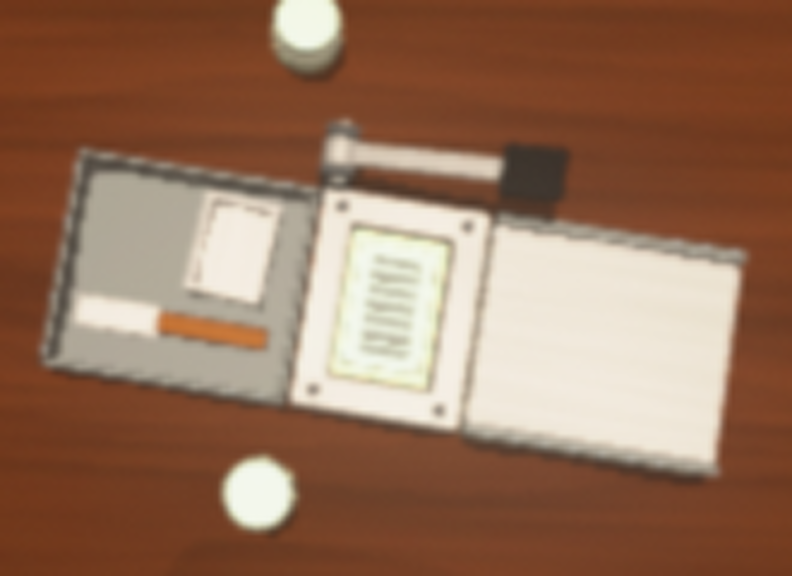

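View pics/s1.png

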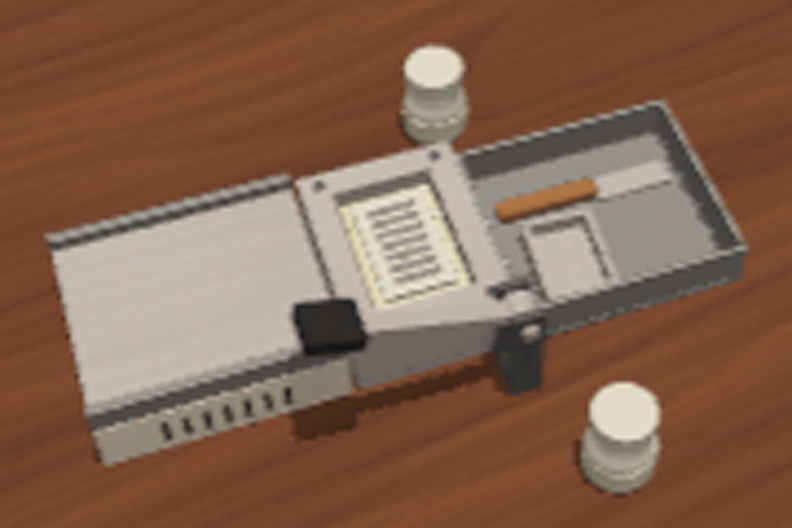

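```bash
cat > h.py <<'E'
from station import *
import numpy as np,cv2
C={n:get_calibration(n) for n in("top","scene")}
K=lambda c:np.array([[c["fx"],0,c["cx"]],[0,c["fy"],c["cy"]],[0,0,1]])
P={n:K(c)@np.c_[c["R"],c["t"]] for n,c in C.items()}
ft=lambda p:(np.array(p)+.5)/4.8-.5+[195,140]
fs=lambda p:(np.array(p)+.5)/4.4-.5+[140,150]
def tri(a,b):
    X=cv2.triangulatePoints(P["top"],P["scene"],ft(a).reshape(2,1),fs(b).reshape(2,1));return (X[:3]/X[3]).ravel()
def ray(a,z,n="top",f=ft):
    c=C[n];d=c["R"].T@np.linalg.inv(K(c))@np.r_[f(a),1];o=-c["R"].T@c["t"];return o+d*(z-o[2])/d[2]
E
python3 - <<'E'
from h import *
np.set_printoptions(precision=4,suppress=True)
for k,a,b in[("s--",(439,410),(319,186)),("s-+",(313,389),(433,156)),("s++",(342,206),(497,292)),("pad",(534,171),(331,322)),("pl--",(717,473),(48,238)),("pl+-",(747,257),(88,412)),("pl-+",(463,435),(290,178)),("jarA",(259,494),(434,68)),("jarB",(307,24),(625,411))]:print(k,tri(a,b))
L=[]
for a,z,m in[((322,190),.05,(65,50)),((492,212),.05,(65,-50)),((291,403),.05,(-65,50)),((462,431),.05,(-65,-50)),((747,257),.058,(67,-204)),((717,473),.058,(-67,-204)),((463,435),.058,(-67,-54)),((497,215),.058,(67,-54))]:L.append((*m,*ray(a,z)[:2]))
for a,z,m in[((48,238),.058,(-67,-204)),((88,412),.058,(67,-204)),((290,178),.058,(-67,-54))]:L.append((*m,*ray(a,z,"scene",fs)[:2]))
L=np.array(L);A=L[:,:2]/1e3;B=L[:,2:]
U,S,V=np.linalg.svd((A-A.mean(0)).T@(B-B.mean(0)));R=V.T@U.T;t=B.mean(0)-R@A.mean(0)
print(t,np.degrees(np.arctan2(R[1,0],R[0,0])),(A@R.T+t-B)*1e3)
f=lambda x,y:R@[x,y]+t
print("pad up",ray((534,171),.109),f(.085,.045-.118*np.cos(.37)),"pad dn",f(.085,-.072),"plate",f(0,-.129))
from scipy.spatial.transform import Rotation as Q
print(Q.from_rotvec(get_obs()["tool_rot"]).as_matrix())
E
```

```text
s-- [ 0.4794 -0.0964  0.0503]
s-+ [ 0.4897 -0.0217  0.05  ]
s++ [ 0.6009 -0.0352  0.0485]
pad [ 0.615  -0.1437  0.1082]
pl-- [ 0.4468 -0.2595  0.0563]
pl+- [ 0.575  -0.2769  0.0577]
pl-+ [ 0.4651 -0.1105  0.0505]
jarA [0.4273 0.009  0.058 ]
jarB [ 0.7107 -0.0116  0.0564]
[ 0.5395 -0.0663] -7.7640130399229665 [[ 0.6103 -2.4112]
 [-2.1173  1.2007]
 [ 0.373  -0.1194]
 [ 0.7417  2.6206]
 [ 3.4092 -0.3915]
 [-1.2846 -0.5896]
 [ 0.7467 -1.129 ]
 [ 2.2329 -0.8219]
 [-2.4587  0.5349]
 [ 2.9545 -0.7441]
 [-5.2078  1.8506]]
pad up [ 0.6149 -0.1436  0.109 ] [ 0.6149 -0.1422] pad dn [ 0.614  -0.1491] plate [ 0.5221 -0.1941]
[[-0.8943  0.4474 -0.0007]
 [ 0.4474  0.8943 -0.0011]
 [ 0.0001 -0.0013 -1.    ]]
```

```bash
cat >> h.py <<'E'
from scipy.spatial.transform import Rotation as Q
M=np.array([.5395,-.0663]);W=np.radians(-7.76);RM=np.array([[np.cos(W),-np.sin(W)],[np.sin(W),np.cos(W)]])
def loc(p):return RM.T@(np.array(p)[:2]-M)*1e3
def plan(lx,ly,z,n=1,spin=True):
    """rows to mould-frame lx,ly (mm), world z (mm), tool y along mould x"""
    o=get_obs();T=Q.from_rotvec(o["tool_rot"]).as_matrix();p=o["tool_pos"]
    yw=np.arctan2(T[1,1],T[0,1]);s=np.degrees(yw-W) if spin else 0
    print("now",loc(p).round(1),(p[2]*1e3).round(1),"spin",round(s,1),"t",o["t"],"F",o["contact_force"].round(1))
    d=np.r_[M+RM@[lx/1e3,ly/1e3],z/1e3]-p;r=[]
    for i in range(n):
        A=T@Q.from_euler("z",s/n*i,degrees=True).as_matrix();r.append([*(A.T@d/n*1e3).round(1).tolist(),round(s/n,1)])
    print(r)
E
python3 -c "
from h import *
plan(89,-66,140,16)"
```

```text
now [-342.1  584.1] 230.5 spin 71.2 t 0.2 F [-0.2  0.4 -0.1]
[[-38.6, -29.8, 5.7, np.float64(4.4)], [-40.8, -26.7, 5.7, np.float64(4.4)], [-42.7, -23.4, 5.7, np.float64(4.4)], [-44.4, -20.0, 5.7, np.float64(4.4)], [-45.9, -16.5, 5.7, np.float64(4.4)], [-47.0, -12.9, 5.7, np.float64(4.4)], [-47.9, -9.2, 5.7, np.float64(4.4)], [-48.4, -5.5, 5.7, np.float64(4.4)], [-48.7, -1.7, 5.7, np.float64(4.4)], [-48.7, 2.1, 5.7, np.float64(4.4)], [-48.4, 5.8, 5.7, np.float64(4.4)], [-47.8, 9.6, 5.7, np.float64(4.4)], [-46.9, 13.2, 5.7, np.float64(4.4)], [-45.7, 16.8, 5.7, np.float64(4.4)], [-44.3, 20.3, 5.7, np.float64(4.4)], [-42.6, 23.7, 5.7, np.float64(4.4)]]
```

Request:
{"op": "servo_tool", "data": {
  "increments": [
    [0, -38.6, -29.8, 0, 4.4],
    [0, -40.8, -26.7, 0, 4.4],
    [0, -42.7, -23.4, 0, 4.4],
    [0, -44.4, -20, 0, 4.4],
    [0, -45.9, -16.5, 0, 4.4],
    [0, -47, -12.9, 0, 4.4],
    [0, -47.9, -9.2, 0, 4.4],
    [0, -48.4, -5.5, 0, 4.4],
    [0, -48.7, -1.7, 0, 4.4],
    [0, -48.7, 2.1, 0, 4.4],
    [0, -48.4, 5.8, 0, 4.4],
    [0, -47.8, 9.6, 0, 4.4]
  ]
}}

```text
t: 1.7
tool_pos: [0.5372, 0.0321, 0.2312]
tool_rot: [-2.009, -2.415, -0.0]
contact_force: [1.3, 0.8, 0.1]
opening: 0.0
grip_force: 0.0
```

Request:
{"op": "servo_tool", "data": {
  "increments": [
    [0, -46.9, 13.2, 15, 4.4],
    [0, -45.7, 16.8, 25, 4.4],
    [0, -44.3, 20.3, 25, 4.4],
    [0, -42.6, 23.7, 20, 4.4],
    [0, 0, 0, 0, 0.8],
    [0, 0, 0, 0, 0]
  ]
}}

```text
t: 2.45
tool_pos: [0.6233, -0.1405, 0.1462]
tool_rot: [-2.366, -2.065, -0.0]
contact_force: [0.4, -0.4, 0.4]
opening: -0.0001
grip_force: 0.0
```

```bash
python3 - <<'E'
from h import *
plan(89,-66,140)
cv2.imwrite("pics/s2.png",cv2.resize(get_image("scene")[:,:,::-1][130:280,130:330],None,fx=4,fy=4,interpolation=cv2.INTER_CUBIC))
E
```

```text
now [ 93.1 -62.2] 146.2 spin -0.0 t 2.45 F [ 0.4 -0.4  0.4]
[[-3.8, -4.1, 6.2, np.float64(-0.0)]]
```

View pics/s2.png

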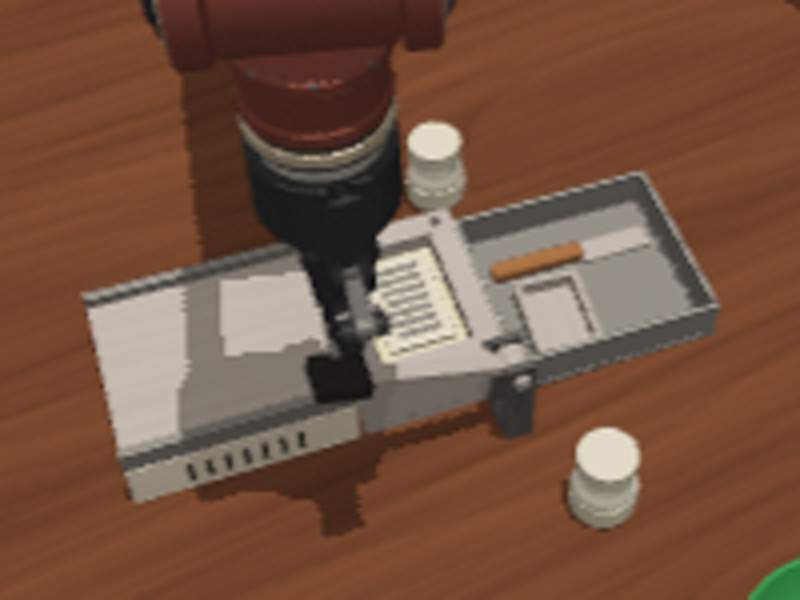

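Fingers hang just over the pad (tips at ~(350,335), pad ~(340,377)). Now press.

Request:
{"op": "servo_tool", "data": {
  "increments": [
    [0, -3.8, -4.1, 6, 0],
    [0, 0, 0, 12, 0],
    [0, 0, 0, 12, 0],
    [0, -1, 0, 8, 0],
    [0, -1, 0, 8, 0],
    [0, -1, 0, 8, 0],
    [0, -1, 0, 8, 0]
  ]
}}

```text
t: 3.38
tool_pos: [0.6188, -0.1497, 0.086]
tool_rot: [2.364, 2.064, -0.003]
contact_force: [-3.9, -3.6, 8.2]
opening: 0.0001
grip_force: 4.2
```

Request:
{"op": "servo_tool", "data": {
  "increments": [
    [0, 0, 0, 8, 0],
    [0, 0, 0, 8, 0],
    [0, 0, 0, 8, 0],
    [0, 0, 0, 8, 0],
    [0, 0, 0, 6, 0],
    [0, 0, 0, 4, 0],
    [0, 0, 0, 2, 0],
    [0, 0, 0, 0, 0]
  ]
}}

```text
t: 4.38
tool_pos: [0.6197, -0.1495, 0.0468]
tool_rot: [2.365, 2.065, -0.002]
contact_force: [-14.1, 1.0, 29.4]
opening: -0.0003
grip_force: 14.7
```

```bash
python3 -c "
from h import *
plan(89,-71,38)"
```

```text
now [ 90.7 -71.6] 46.8 spin 0.0 t 4.375 F [-14.1   1.   29.4]
[[0.6, -1.7, 8.8, np.float64(0.0)]]
```

```bash
python3 - <<'E'
from h import *
a=cv2.resize(get_image("scene")[:,:,::-1][160:260,150:290],(800,571),interpolation=cv2.INTER_CUBIC)
cv2.imwrite("pics/s3.png",a)
E
```

```text
(no output)
```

View pics/s3.png

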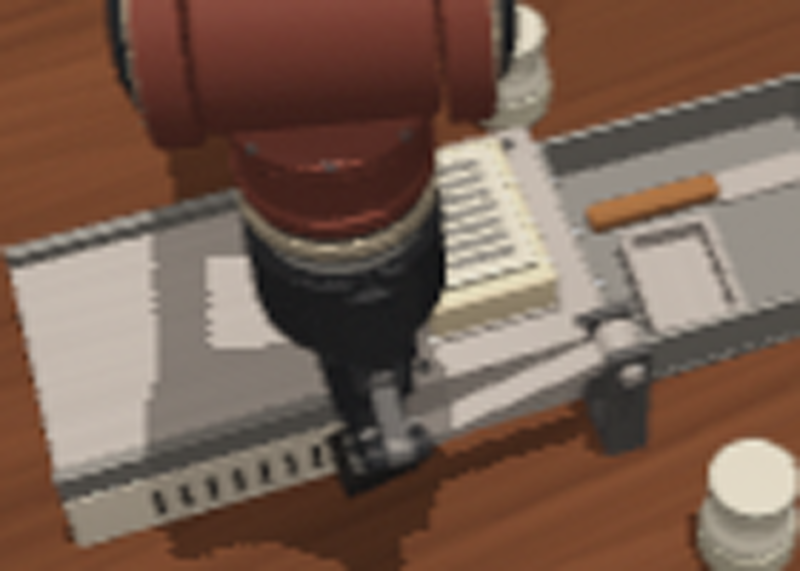

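The lever is nearly down and the block nearly out (its top at ~(500,230), front face visible). A little more press to see whether it is at the stop.

Request:
{"op": "servo_tool", "data": {
  "increments": [
    [0, 0, -2, 2, 0],
    [0, 0, 0, 1, 0],
    [0, 0, 0, 0, 0]
  ]
}}

```text
t: 4.8
tool_pos: [0.6197, -0.1496, 0.0466]
tool_rot: [2.362, 2.063, 0.002]
contact_force: [-15.3, 2.6, 38.7]
opening: -0.0001
grip_force: 18.5
```

```bash
python3 -c "
from h import *
plan(89,-71,38)"
```

```text
now [ 90.7 -71.7] 46.6 spin 0.0 t 4.8 F [-15.3   2.6  38.7]
[[0.7, -1.7, 8.6, np.float64(0.0)]]
```

Request:
{"op": "servo_tool", "data": {
  "increments": [
    [0, 0, 0, -20, 0],
    [0, 0, 0, -40, 0],
    [0.55, 0, 0, -40, 0],
    [0.55, 35, -23, 0, 0],
    [0.55, 40, -26, 0, 0],
    [0.55, 40, -26, 0, 0],
    [0.55, 30, -16, 0, 0],
    [0.55, 0, 0, 0, 0],
    [0.55, 0, 0, 0, 0]
  ]
}}

```text
t: 5.92
tool_pos: [0.546, 0.0079, 0.137]
tool_rot: [2.367, 2.066, -0.001]
contact_force: [0.5, -0.8, 0.1]
opening: 0.0472
grip_force: 0.0
```

```bash
python3 - <<'E'
from h import *
plan(0,56,56)
s=get_image("scene")[:,:,::-1][150:270,140:320];t=get_image("top")[:,:,::-1][140:260,225:325]
S=cv2.resize(s,None,fx=4.4,fy=4.4,interpolation=cv2.INTER_CUBIC)
cv2.imwrite("pics/s4.png",S)
cv2.imwrite("pics/t4.png",cv2.resize(get_image("top")[:,:,::-1][140:260,195:360],None,fx=4.8,fy=4.8,interpolation=cv2.INTER_CUBIC))
E
```

```text
now [-3.6 74.4] 137.0 spin -0.0 t 5.925 F [ 0.5 -0.8  0.1]
[[-18.3, 3.6, 81.0, np.float64(-0.0)]]
```

View pics/s4.png

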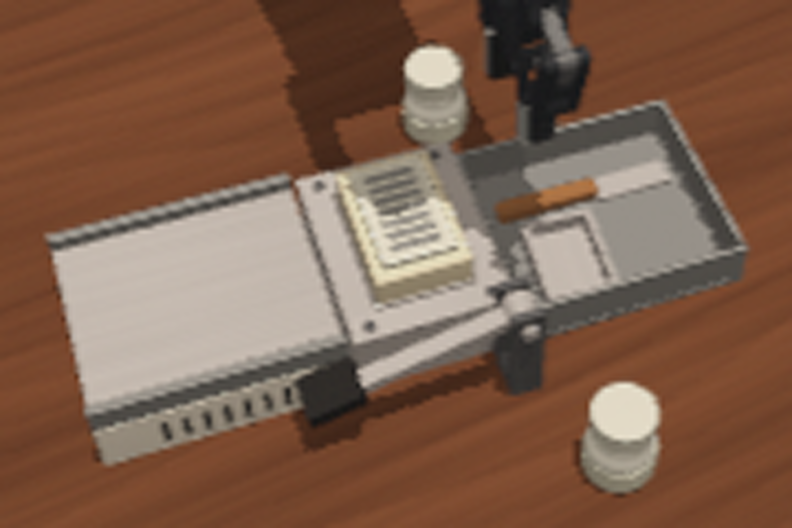

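The block is out, pad now at (332,388). I'll check the predicted pixel positions for full travel against these.

```bash
python3 - <<'E'
from h import *
def pr(x,y,z):
    v=P["scene"]@np.r_[M+RM@[x/1e3,y/1e3],z/1e3,1];return ((v[:2]/v[2]-[140,150]+.5)*4.4-.5).round(0)
for k in(.40,.45,.5,.55):
    a0=np.radians(0)
    L=60*k;u=18+L
    # pad: up-height 109 at 0, 41 at .55
    from scipy.optimize import brentq
    f=lambda a,o:65+118*np.sin(a)+o*np.cos(a)
    g=lambda o:brentq(lambda a:f(a,o)-109,-.3,1)-.55-brentq(lambda a:f(a,o)-41,-1,.5)
    o=0
    a=np.arcsin(44/118)-k
    print(k,"padc",pr(85,45-118*np.cos(a),65+118*np.sin(a)),"wax++ top",pr(45,30,u+23),"wax+- top",pr(45,-30,u+23),"wax+- bot",pr(45,-30,u),"hinge",pr(85,45,65),"tip",pr(85,45-136*np.cos(a),65+136*np.sin(a)))
E
```

```text
0.4 padc [326. 370.] wax++ top [476. 265.] wax+- top [378. 293.] wax+- bot [380. 315.] hinge [523. 310.] tip [295. 380.]
0.45 padc [327. 376.] wax++ top [476. 262.] wax+- top [378. 290.] wax+- bot [380. 312.] hinge [523. 310.] tip [297. 386.]
0.5 padc [329. 381.] wax++ top [476. 259.] wax+- top [378. 286.] wax+- bot [380. 309.] hinge [523. 310.] tip [299. 392.]
0.55 padc [331. 386.] wax++ top [476. 256.] wax+- top [377. 283.] wax+- bot [379. 306.] hinge [523. 310.] tip [301. 398.]
```

View pics/t4.png

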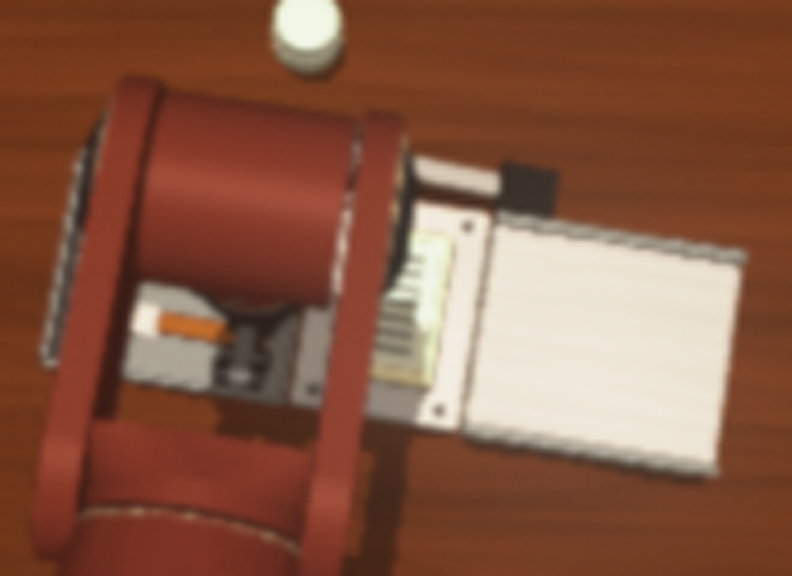

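Lever pixel positions match full travel (0.55). Top view shows the block still centred, gripper over tray's near edge. Descend behind the block and start pushing.

Request:
{"op": "servo_tool", "data": {
  "increments": [
    [0.55, -9, 3.6, 20, 0],
    [0.55, -7, 0, 25, 0],
    [0.55, 0, 0, 20, 0],
    [0.55, 0, 0, 14, 0],
    [0.55, 0, 0, 0, 0],
    [0.55, -6, 0, 0, 0],
    [0.55, -6, 0, 0, 0],
    [0.55, -4, 0, 0, 0],
    [0.55, -4, 0, 0, 0],
    [0.55, -4, 0, 0, 0]
  ]
}}

```text
t: 7.32
tool_pos: [0.5444, -0.0319, 0.0589]
tool_rot: [2.367, 2.066, 0.002]
contact_force: [0.5, 1.0, 2.2]
opening: 0.0467
grip_force: 1.0
```

```bash
python3 -c "
from h import *
plan(0,-84,58)"
```

```text
now [ 0.2 34.8] 58.9 spin -0.0 t 7.325 F [0.5 1.  2.2]
[[-118.8, -0.2, 0.8, np.float64(-0.0)]]
```

Request:
{"op": "servo_tool", "data": {
  "increments": [
    [0.55, -4, 0, 0, 0],
    [0.55, -5, 0, 0, 0],
    [0.55, -5, 0, 0, 0],
    [0.55, -5, 0, 0, 0],
    [0.55, -5, 0, 0, 0],
    [0.55, -5, 0, 0, 0],
    [0.55, -5, 0, 0, 0],
    [0.55, -5, 0, 0, 0],
    [0.55, -5, 0, 0, 0],
    [0.55, -5, 0, 0, 0],
    [0.55, -5, 0, 0, 0],
    [0.55, -5, 0, 0, 0]
  ]
}}

```text
t: 8.82
tool_pos: [0.536, -0.0907, 0.0583]
tool_rot: [-2.367, -2.066, 0.0]
contact_force: [-0.2, 0.7, -0.6]
opening: 0.047
grip_force: 0.4
```

```bash
python3 - <<'E'
from h import *
plan(0,-84,58)
cv2.imwrite("pics/s5.png",cv2.resize(get_image("scene")[:,:,::-1][150:270,140:320],None,fx=4.4,fy=4.4,interpolation=cv2.INTER_CUBIC))
E
```

```text
now [ -0.2 -24.6] 58.3 spin -0.0 t 8.825 F [-0.2  0.7 -0.6]
[[-59.4, 0.2, 0.3, np.float64(-0.0)]]
```

View pics/s5.png

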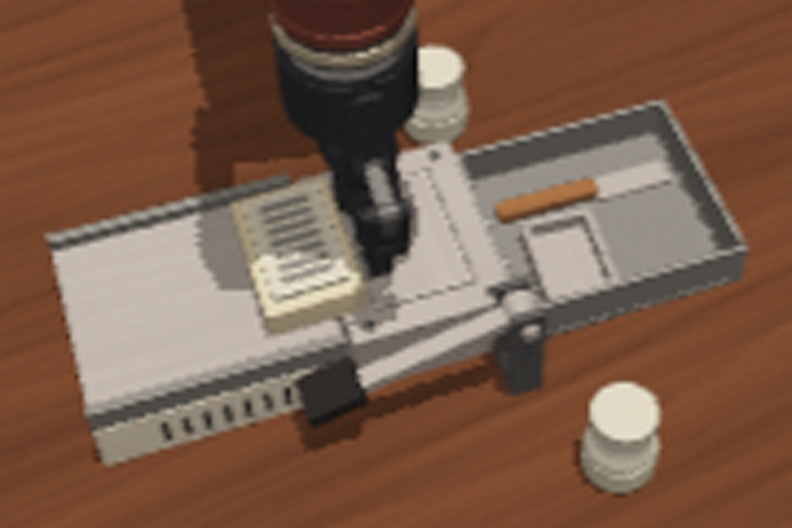

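Block is halfway across onto the plate (wax front corner ~(270,330)), square. Continue, then back off and lift.

Request:
{"op": "servo_tool", "data": {
  "increments": [
    [0.55, -5, 0, 0, 0],
    [0.55, -5, 0, 0, 0],
    [0.55, -5, 0, 0, 0],
    [0.55, -5, 0, 0, 0],
    [0.55, -5, 0, 0, 0],
    [0.55, -5, 0, 0, 0],
    [0.55, -5, 0, 0, 0],
    [0.55, -5, 0, 0, 0],
    [0.55, -5, 0, 0, 0],
    [0.55, -5, 0, 0, 0],
    [0.55, -4, 0, 0, 0],
    [0.55, -2, 0, 0, 0]
  ]
}}

```text
t: 10.38
tool_pos: [0.5285, -0.1461, 0.0583]
tool_rot: [-2.367, -2.065, -0.0]
contact_force: [-0.1, 0.6, 0.0]
opening: 0.0467
grip_force: 0.5
```

Request:
{"op": "servo_tool", "data": {
  "increments": [
    [0.55, 0, 0, 0, 0],
    [0.55, 5, 0, 0, 0],
    [0.55, 12, 0, 0, 0],
    [0.55, 10, 0, -10, 0],
    [0.55, 5, 0, -40, 0],
    [0.55, 20, 0, -50, 0],
    [0.55, 50, 0, -50, 0],
    [0.55, 50, 0, 0, 0],
    [0.55, 40, 0, 0, 0],
    [0.55, 0, 0, 0, 0]
  ]
}}

```text
t: 11.62
tool_pos: [0.5537, 0.0415, 0.2034]
tool_rot: [2.362, 2.071, 0.002]
contact_force: [0.1, 0.1, -0.3]
opening: 0.0468
grip_force: 0.0
```

```bash
python3 - <<'E'
from h import *
plan(0,-84,58)
a=cv2.resize(get_image("scene")[:,:,::-1][150:270,140:320],(450,300),interpolation=cv2.INTER_CUBIC)
b=cv2.resize(get_image("top")[:,:,::-1][140:260,195:360],(412,300),interpolation=cv2.INTER_CUBIC)
cv2.imwrite("pics/f.png",np.vstack([a,np.pad(b,((0,0),(0,38),(0,0)))]))
E
```

```text
now [ -0.5 108.8] 203.4 spin 0.2 t 11.625 F [ 0.1  0.1 -0.3]
[[-192.8, -0.5, 145.4, np.float64(0.2)]]
```

View pics/f.png

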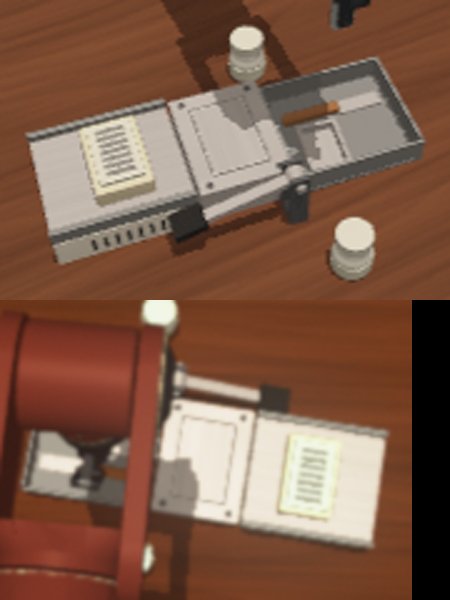

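The block lies flat and square, wholly on the plate (top view centre ~(310,475), well inside the plate edges). The lever is down and the jars and tray are undisturbed.

```bash
python3 -c "
from station import *
print(finish_job())"
```

```text
the job is handed in; nothing more can be done
None
```

I pressed the lever fully down, slid the block flat and square onto the cold plate without disturbing anything else in view, and handed the job in at about 12 s; no verdict was returned.

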